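Reach over the safety screen and pull the red switch

ROBOT

A 6-joint arm with a two-finger parallel gripper is mounted at the origin on a cart in front of the work surface, level with it; the furniture and walls round the work are solid. World frame = base frame: x ahead of the robot, y to its left, z up, the work surface at z = 0. Lengths are in m, angles in rad, forces in N, time in s.
With the tool pointing down it reaches from about 0.25 to 0.775 m from the base axis. Payload 4 kg.
Tool frame: the origin (TCP) lies between the finger pads; the fingertips stand 14 mm ahead of it and the grasp point (between the pads) lies 5 mm behind it (robot.tips_ahead is the distance from the TCP to the fingertips, in m); z points along the fingers, y is the direction in which the jaws open and shut (so a half turn about z gives the same grasp; the last joint's range is limited). The gripper opens to 94 mm and grips with 3 to 60 N. Pads are 16 mm wide; open, the fingers measure 119 mm over their backs; the gripper's body (75 mm by 177 mm) begins 78 mm behind the grasp point.
Start: joints at [-1.426, 0.087, 1.371, -0, 1.684, -0.103], TCP at [0.135, -0.533, 0.22] pointing down, gripper open.
Joint ranges: [-3.1, 3.1], [-0.76, 2.03], [0.27, 2.55], [-1.08, 4.22], [0.17, 2.65], [-2.57, 2.57]. Speed limits (rad/s): [2.79, 2.79, 3.14, 3.14, 3.14, 3.14].

INTERFACE

Orientations are given as [roll, pitch, yaw] about the fixed x, y, z axes, in that order (R = Rz(yaw) Ry(pitch) Rx(roll)).
In Python, from bench import robot, optics, job gives the robot as it stands.
- The arm moves only by the tool apply_moves, never from a script. Its argument "moves" is a list of rows, each a list of 3 entries, a list of its own where there are three numbers: the shift along the tool's x, y, z in cm, then the turn, a rotation vector about the tool's x, y, z in rad, then the opening, from 0 (shut) to 1 (fully open). In form: [[[tx, ty, tz], [rx, ry, rz], grip], ...]. A call has exactly 10 rows; each row is the pose to reach, as a shift and turn from the pose commanded when the call began, along the tool's axes at that moment; what a row does not reach only later rows make up. A row lasts 1/12 s, in which the tool goes at most 41.7 mm and 7.16 degrees, less where a joint would pass 70% of its speed; a pose out of reach is approached as far as the arm can. A call with a gripper value outside its range is refused whole. The fingers move at their own pace and stop on an object; the grip force is fixed at half the most. Time passes only in rows, so rows that repeat a pose let the fingers close, or fill a call up. It gives the time, the measured TCP pose, the force and the opening at its end, in the units of the state.
- robot.get_obs(): the state, without advancing time (a new reading comes with each control period).
- optics.snapshot(name): name is "scene" or "top"; returns the picture (384x512x3 uint8, red, green, blue); there is no depth.
- optics.get_calibration(name): a dict with "fx", "fy", "cx", "cy" (pixels), "k1" (the pictures are not rectified: a ray, as slopes to the right and down, at radius r is drawn at 1 + k1 r^2 times it, then the intrinsics apply), "rvec" (rotation vector, rad) and "tvec" (3), from world to camera coordinates, as OpenCV has them. Camera axes: x right, y down, z forward; pixel columns grow to the right and rows downward; lengths in m; the calibration is good to about 2 mm. A picture is of the moment at which its call begins. get_calibration takes no time and is no camera call.
- job.close_job(): hands the job in, once; it reports no verdict.
The state is a dict: "time": time; "joint_positions": joint angles; "qvel": joint speeds; "joint_torque": joint torques, N m; "tool_pos": TCP position; "ee_rot": TCP orientation; "wrist_force": force on the tool from outside, world axes, zero at the start; "wrist_torque": the same for the moment, N m; "width": finger opening in m.
Only numpy, scipy, OpenCV 4.12 (cv2) and the standard library are available. Lean on these libraries where they do the work, as an engineer would, in place of code of your own. Each camera call takes 0.05 s, during which the arm holds its last target.

TASK

The heater circuit behind the clear safety screen has to be switched off. Take the bent rod by its yellow handle, reach over the screen with it and use it to pull the red lever all the way over towards the screen, leaving the blue lever as it is and touching neither lever with the gripper or arm. Then set the rod upright on its foot again on the open bench on your side of the screen and let go.

Things in the scene. Friction and masses are not known exactly. Their poses are not given: they have to be found in the camera images.
- rod_grip (a point): Loose bent rod, 0.16 kg, standing on the bench: grasp centre of its upright yellow handle, 95 mm above its underside. Handle 40 mm along x, 24 mm along y (grip across y), reaching 31 mm above this point; black foot below 60 (x) x 70 (y) x 10 mm. A steel rod 8 mm thick leaves it along +x, 20 mm above this point, runs level and bends straight down 200 mm from the handle axis. z is up.
- rod_tip (a point): Lower end of the rod's down-bent leg, a black rubber tip 12 mm thick and 27 mm tall: 200 mm along +x from the handle axis and 92 mm below rod_grip (3 mm above the bench while the rod stands). Same axes as rod_grip.
- red_pivot (a point): Hinge of the red lever, 50 mm above the bench, mid-top of a fixed grey switch box (64 mm in x, 68 in y, top at 45 mm, ears to 56). x points squarely off the box away from the screen, y along the hinge, z up. The red paddle is 26 mm wide (y), 9 mm thick, reaching 54 mm from the hinge, and leans 0.55 rad to +x at joint value 0.
- red_lever (a joint): Angle of the red lever, rad: 0 leaning away from the screen (+x of red_pivot), 0.55 upright, 1.1 at its stop leaning towards the screen. Light friction (0.02 N m); it stays where it is left. Straight behind the hinge (+x) 70 mm are clear for the rod.
- blue_lever (a joint): Angle of the blue lever, same meaning; a bystander to be left alone. Its box, alike but for the colour, stands beside the red one behind the same screen, 150 to 190 mm away along it, on either side.
- screen: Fixed clear upright screen with orange frame, 364 mm along its y, 12 mm thick, 135 mm tall; low feet at its two ends reach 35 mm either way. Origin at the middle of its underside, x points away from the robot towards the switch boxes, whose hinges lie 65 to 75 mm behind it.
Mind the look-alikes: they are no part of the job. What is shaped like the part that bears red_pivot but purple is not meant.

How it is judged:
By the outcome, as a careful person would: the job done as asked, in the order asked, and still so for the second after the job is handed in, with the robot touching nothing.
It also fails if it takes over 54 s, if anything falls off the work surface, if the arm or the gripper's body presses on something with over 40 N, if the wrist force passes 120 N, or if a joint passes its speed limit or range.

## Working session

There is one attempt and no reset: what is moved stays moved. The work goes in short steps, Python scripts to look and compute and a tool call to move; the robot and the scene stay as the last step left them, time stands still between calls to the robot, and variables do not carry over. Pictures are saved under pics/ and viewed, and the job is handed in when it is done.

Besides the shell and the picture viewer there is one more tool, called after ">>>" by a JSON object that holds its "api" and its "payload". apply_moves: Moves the arm, as the interface text tells. Its arguments: {"type":"object","properties":{"moves":{"type":"array"}},"required":["moves"]}

```bash
mkdir -p pics; ls; cat > h.py <<'E'
import numpy as np,cv2
from bench import robot,optics,job
def snap(n,f):
    im=optics.snapshot(n); cv2.imwrite('pics/'+f+'.png',im[:,:,::-1]); return im
def cal(n):
    c=optics.get_calibration(n); R=cv2.Rodrigues(np.array(c['rvec'],float))[0]; return c,R,np.array(c['tvec'],float)
def ray(n,u,v):
    c,R,t=cal(n); x=(u-c['cx'])/c['fx']; y=(v-c['cy'])/c['fy']
    rd=np.hypot(x,y); r=rd
    for _ in range(30): r=rd/(1+c['k1']*r*r)
    s=r/rd if rd>0 else 1
    d=R.T@np.array([x*s,y*s,1]); return -R.T@t,d
def onz(n,u,v,z):
    o,d=ray(n,u,v); return o+d*(z-o[2])/d[2]
def proj(n,p):
    c,R,t=cal(n); q=R@np.array(p,float)+t; x,y=q[:2]/q[2]; f=1+c['k1']*(x*x+y*y)
    return np.array([c['fx']*x*f+c['cx'],c['fy']*y*f+c['cy']])
def tri(n1,a,n2,b):
    o1,d1=ray(n1,*a);o2,d2=ray(n2,*b)
    A=np.stack([d1,-d2],1);s=np.linalg.lstsq(A,o2-o1,rcond=None)[0]
    p,q=o1+d1*s[0],o2+d2*s[1]; return (p+q)/2,np.linalg.norm(p-q)
E
python3 - <<'E'
from h import *
snap('scene','s0');snap('top','t0')
for n in('scene','top'):
    c,R,t=cal(n);print(n,c,-R.T@t, R[2])
print(robot.get_obs())
E
```

```text
pics
scene {'fx': 429.41652295769353, 'fy': 429.41652295769353, 'cx': 255.0088584070507, 'cy': 190.29893656543217, 'k1': -0.12085387111136082, 'rvec': array([ 1.08805166, -2.01293185,  1.31730341]), 'tvec': array([0.31962702, 0.23450859, 0.58155621])} [-0.1770342   0.51496224  0.44591045] [ 0.7523085  -0.51590566 -0.40972341]
top {'fx': 434.89621844276024, 'fy': 434.89621844276024, 'cx': 251.9456513319597, 'cy': 182.93408092261032, 'k1': -0.1662980856702126, 'rvec': array([ 2.09185532, -2.15311388,  0.14754652]), 'tvec': array([0.08106641, 0.50717373, 0.84512869])} [0.36259844 0.04475877 0.91899863] [ 0.16515135  0.02436014 -0.98596735]
{'time': 0.1, 'joint_positions': array([-1.42613345e+00,  8.78699053e-02,  1.37208122e+00, -2.40490045e-05,
        1.68357038e+00, -1.03088757e-01]), 'qvel': array([-0.00047455, -0.00252389, -0.00422799, -0.00172944,  0.00041462,
       -0.00055794]), 'joint_torque': array([ 1.74178360e-03, -3.41252124e+01, -3.03301799e+01,  7.18969549e-02,
        3.04195785e-02, -1.01946978e-04]), 'tool_pos': array([ 0.13480172, -0.53275752,  0.21843841]), 'ee_rot': array([-3.13967159e+00, -1.74715500e-04,  2.47748783e-01]), 'wrist_force': array([-0.97387127,  0.47729684,  0.35550052]), 'wrist_torque': array([-0.07494038,  0.01125334,  0.00805618]), 'width': 0.09400508238800623}
```

View pics/s0.png

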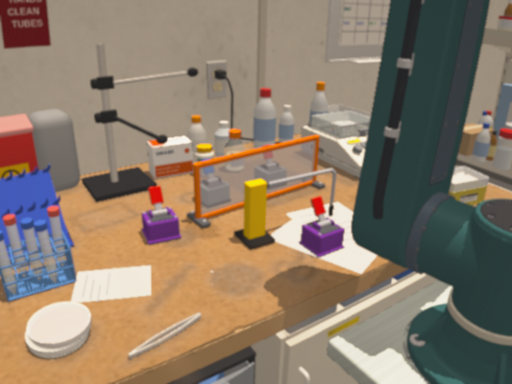

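View pics/t0.png

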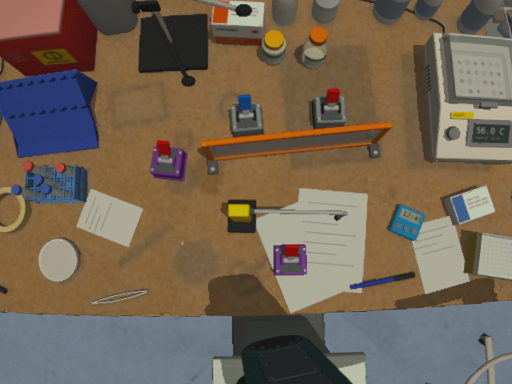

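```bash
python3 - <<'E'
import cv2
t=cv2.imread('pics/t0.png');s=cv2.imread('pics/s0.png')
cv2.imwrite('pics/c1.png',cv2.resize(t[80:280,190:400],None,fx=3.6,fy=2.95,interpolation=2) if 0 else cv2.resize(t[80:280,190:400],(630,600),interpolation=2))
cv2.imwrite('pics/c2.png',cv2.resize(s[125:275,130:350],(792,540),interpolation=2))
E
```

```text
(no output)
```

View pics/c1.png

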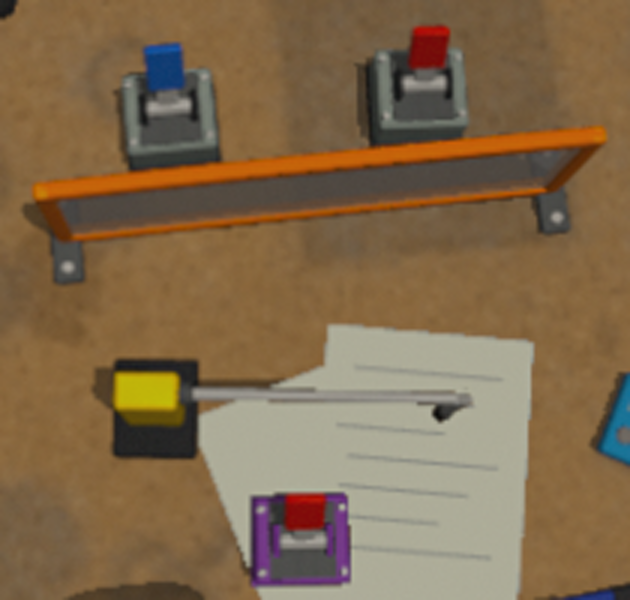

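View pics/c2.png

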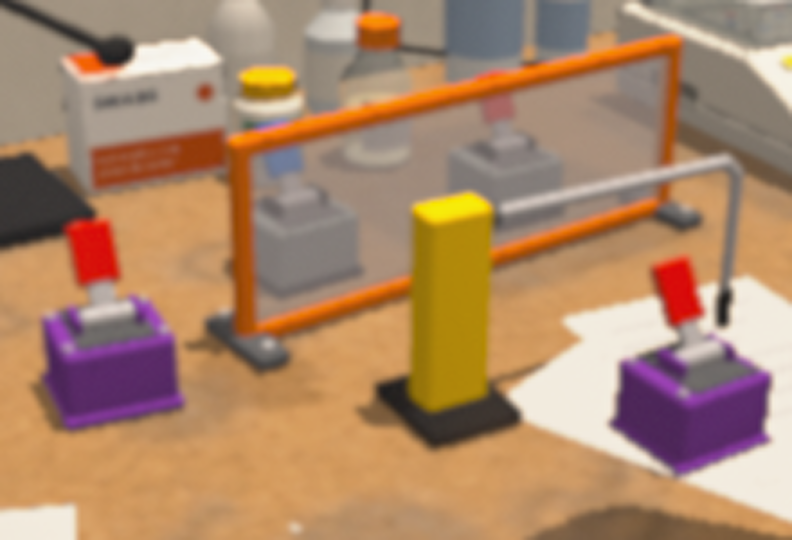

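Top view: the levers are the red paddle on the grey box behind the screen (329,95), blue on the grey box (246,103), and two purple look-alikes at (166,155) and (291,255). I choose (329,95), since it is grey and behind the screen. The rod handle is at (239,210) and its bend at about (346,213), so the rod points right (-y).

```bash
python3 - <<'E'
from h import *
t=cv2.imread('pics/t0.png');s=cv2.imread('pics/s0.png')
def blobs(im,lo,hi,roi,mn=15):
    h=cv2.cvtColor(im,cv2.COLOR_BGR2HSV);m=cv2.inRange(h,lo,hi);k=np.zeros_like(m);x0,y0,x1,y1=roi;k[y0:y1,x0:x1]=m[y0:y1,x0:x1]
    n,l,st,c=cv2.connectedComponentsWithStats(k)
    return [(st[i].tolist(),c[i].round(1).tolist(),cv2.minAreaRect(np.argwhere(l==i)[:,::-1].astype(np.float32))) for i in range(1,n) if st[i][4]>mn]
print('Ytop',blobs(t,(20,150,190),(35,255,255),(190,150,300,280)))
print('Yscene',blobs(s,(20,150,100),(35,255,255),(230,170,280,250)))
print('red top',blobs(t,(0,150,90),(6,255,255),(300,70,360,130)))
print('blue top',blobs(t,(100,130,80),(125,255,255),(220,80,270,130)))
print('foot',blobs(t,(0,0,0),(180,255,50),(215,190,265,240)))
cp=lambda x,y:(190+x/3,80+y/3)
h=onz('top',*cp(147,391),.126);print('handle',h)
for nm,p,z in[('bend',cp(463,399),.119),('rod start',cp(195,392),.115),('footTL',cp(117,361),.01),('footTR',cp(197,362),.01),('footBL',cp(115,455),.01),('footBR',cp(197,458),.01),
 ('tip',cp(440,414),.003),
 ('scrTopL',cp(38,187),.135),('scrTopR',cp(603,133),.135),
 ('redpiv',cp(425,83),.05),('bluepiv',cp(168,105),.05)]: print(nm,p,onz('top',*p,z).round(4))
for nm,L in[('red',[(372,52),(459,49),(467,134),(374,142)]),('blue',[(124,75),(210,70),(217,158),(131,164)])]:
    q=np.array([onz('top',*cp(*a),.045) for a in L]);print(nm,q.round(3).tolist(),q.mean(0))
for nm,L in[('screen top ends scene',[(240,138),(678,42)])]:
    for x,y in L: print(nm,onz('scene',130+x/3.6,125+y/3.6,.135))
print('handle scene',onz('scene',130+452/3.6,125+207/3.6,.126))
E
```

```text
Ytop [([229, 205, 19, 11, 181], [238.3, 210.4], ((238.0, 210.0), (10.0, 18.0), 90.0))]
Yscene [([243, 179, 24, 61, 1245], [254.7, 208.5], ((254.65782165527344, 208.9759521484375), (22.10526466369629, 60.3468017578125), 1.6365771293640137))]
red top [([327, 88, 13, 15, 170], [332.7, 95.2], ((333.0, 95.0), (14.0, 12.0), 90.0))]
blue top [([238, 95, 13, 15, 170], [244.2, 101.9], ((244.2623291015625, 101.88524627685547), (14.485719680786133, 11.58857536315918), 84.80557250976562))]
foot [([229, 200, 27, 9, 105], [244.6, 202.4], ((242.12310791015625, 203.01539611816406), (26.791501998901367, 7.194014072418213), 7.125016689300537)), ([228, 214, 27, 19, 316], [241.5, 225.7], ((241.0, 223.0), (18.0, 26.0), 90.0))]
handle [0.44526619 0.08942875 0.126     ]
bend (344.33333333333337, 213.0) [ 0.4349 -0.1047  0.119 ]
rod start (255.0, 210.66666666666666) [0.4449 0.0603 0.115 ]
footTL (229.0, 200.33333333333331) [0.4792 0.1166 0.01  ]
footTR (255.66666666666669, 200.66666666666669) [0.4768 0.0604 0.01  ]
footBL (228.33333333333334, 231.66666666666666) [0.4132 0.1193 0.01  ]
footBR (255.66666666666669, 232.66666666666666) [0.4096 0.0622 0.01  ]
tip (336.66666666666663, 218.0) [ 0.4354 -0.1095  0.003 ]
scrTopL (202.66666666666666, 142.33333333333334) [0.5738 0.1543 0.135 ]
scrTopR (391.0, 124.33333333333334) [ 0.5981 -0.202   0.135 ]
redpiv (331.66666666666663, 107.66666666666667) [ 0.663  -0.1053  0.05  ]
bluepiv (246.0, 115.0) [0.6525 0.0749 0.05  ]
red [[0.689, -0.07, 0.045], [0.69, -0.132, 0.045], [0.627, -0.133, 0.045], [0.622, -0.068, 0.045]] [ 0.65684157 -0.10077602  0.045     ]
blue [[0.678, 0.106, 0.045], [0.679, 0.045, 0.045], [0.614, 0.042, 0.045], [0.612, 0.102, 0.045]] [0.64575797 0.07351306 0.045     ]
screen top ends scene [0.56783089 0.15025169 0.135     ]
screen top ends scene [ 0.58164175 -0.1928007   0.135     ]
handle scene [0.43974519 0.091125   0.126     ]
```

```bash
cat >> h.py <<'E'
from scipy.spatial.transform import Rotation as Ro
def delta(pos,yaw):
    o=robot.get_obs(); R0=Ro.from_euler('xyz',o['ee_rot']); R1=Ro.from_euler('xyz',[np.pi,0,yaw])
    print('t',o['time'],'pos',o['tool_pos'].round(4),'rpy',o['ee_rot'].round(4),'F',o['wrist_force'].round(2),'T',o['wrist_torque'].round(2),'w',round(o['width'],4))
    print(' shift cm',(R0.inv().apply(np.array(pos)-o['tool_pos'])*100).round(2),'rot',(R0.inv()*R1).as_rotvec().round(4))
E
python3 - <<'E'
from h import *
delta((.445,.0894,.25),1.527)
for u,v in[(291,264),(168,166)]: print(onz('top',u,v,.03))
E
```

```text
t 0.1 pos [ 0.1348 -0.5328  0.2184] rpy [-3.1397e+00 -2.0000e-04  2.4770e-01] F [-0.97  0.48  0.36] T [-0.07  0.01  0.01] w 0.094
 shift cm [ 45.33 -52.72  -3.05] rot [-0.0015 -0.0014 -1.2793]
[ 0.34310508 -0.0077618   0.03      ]
[0.55332058 0.24311618 0.03      ]
```

>>> {"api": "apply_moves", "payload": {"moves": [[[4,-4,-3],[0,0,-0.1],1],[[7.5,-8,-3],[0,0,-0.2],1],[[10,-11,-3],[0,0,-0.3],1],[[13,-14.5,-3],[0,0,-0.4],1],[[16,-18,-3],[0,0,-0.5],1],[[18.5,-21,-3],[0,0,-0.6],1],[[21,-24,-3],[0,0,-0.7],1],[[23.5,-27,-3],[0,0,-0.8],1],[[26,-30,-3],[0,0,-0.9],1],[[28.5,-33,-3],[0,0,-1.0],1]]}}

```text
time: 0.93
tool_pos: [0.3195, -0.1638, 0.2492]
ee_rot: [3.141, 0.0, 1.252]
wrist_force: [0.7, -0.8, 0.6]
width: 0.0942
```

```bash
python3 - <<'E'
from h import *
delta((.445,.0894,.25),1.527)
E
```

```text
t 0.9333 pos [ 0.3195 -0.1638  0.2492] rpy [3.1413e+00 1.0000e-04 1.2519e+00] F [ 0.69 -0.8   0.57] T [-0.07 -0.1   0.  ] w 0.0942
 shift cm [27.98  3.97 -0.08] rot [ 3.000e-04  1.000e-04 -2.751e-01]
```

>>> {"api": "apply_moves", "payload": {"moves": [[[3.5,0.5,0],[0,0,-0.04],1],[[7,1,0],[0,0,-0.08],1],[[10.5,1.5,0],[0,0,-0.12],1],[[14,2,0],[0,0,-0.16],1],[[17.5,2.5,0],[0,0,-0.2],1],[[21,3,0],[0,0,-0.24],1],[[24.5,3.5,0],[0,0,-0.275],1],[[28,4,0],[0,0,-0.275],1],[[28,4,0],[0,0,-0.275],1],[[28,4,0],[0,0,-0.275],1]]}}

```text
time: 1.77
tool_pos: [0.4461, 0.0882, 0.2484]
ee_rot: [-3.139, 0.001, 1.526]
wrist_force: [0.6, 0.1, -0.5]
width: 0.0944
```

```bash
python3 - <<'E'
from h import *
delta((.445,.0894,.090),1.527)
snap('scene','s1');snap('top','t1')
E
```

```text
t 1.7667 pos [0.4461 0.0882 0.2484] rpy [-3.1391e+00  7.0000e-04  1.5263e+00] F [ 0.64  0.15 -0.47] T [-0.1  -0.08 -0.03] w 0.0944
 shift cm [ 0.12 -0.08 15.84] rot [-0.0025  0.0007 -0.0007]
```

View pics/s1.png

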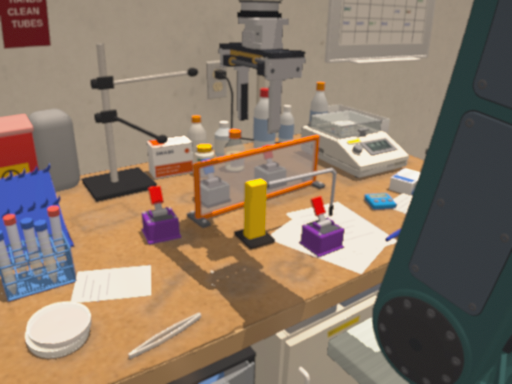

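View pics/t1.png

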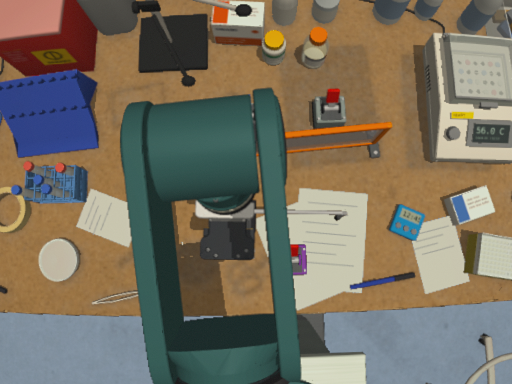

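The scene view shows the gripper above the yellow handle (256,180), with the rod undisturbed. Next I descend and grip.

>>> {"api": "apply_moves", "payload": {"moves": [[[0.1,-0.1,3],[0,0,0],1],[[0.1,-0.1,6],[0,0,0],1],[[0.1,-0.1,8.5],[0,0,0],1],[[0.1,-0.1,10.5],[0,0,0],1],[[0.1,-0.1,12.5],[0,0,0],1],[[0.1,-0.1,14],[0,0,0],1],[[0.1,-0.1,15],[0,0,0],1],[[0.1,-0.1,15.8],[0,0,0],1],[[0.1,-0.1,15.8],[0,0,0],1],[[0.1,-0.1,15.8],[0,0,0],1]]}}

```text
time: 2.7
tool_pos: [0.4455, 0.0875, 0.0919]
ee_rot: [3.141, 0.0, 1.522]
wrist_force: [0.4, -0.4, 0.6]
width: 0.0941
```

>>> {"api": "apply_moves", "payload": {"moves": [[[0,0,0],[0,0,0],0.6],[[0,0,0],[0,0,0],0.4],[[0,0,0],[0,0,0],0.3],[[0,0,0],[0,0,0],0],[[0,0,0],[0,0,0],0],[[0,0,0],[0,0,0],0],[[0,0,0],[0,0,0],0],[[0,0,0],[0,0,0],0],[[0,0,0],[0,0,0],0],[[0,0,0],[0,0,0],0]]}}

```text
time: 3.53
tool_pos: [0.4453, 0.088, 0.0914]
ee_rot: [-3.141, 0.0, 1.523]
wrist_force: [-0.5, -0.3, 1.0]
width: 0.0306
```

```bash
python3 - <<'E'
from h import *
delta((.445,.0894,.090),1.527)
snap('scene','s2')
E
```

```text
t 3.5333 pos [0.4453 0.088  0.0914] rpy [-3.1415e+00  1.0000e-04  1.5228e+00] F [-0.54 -0.26  0.99] T [-0.02 -0.06 -0.05] w 0.0306
 shift cm [ 0.14 -0.04  0.14] rot [-0.0001  0.0001 -0.0042]
```

View pics/s2.png

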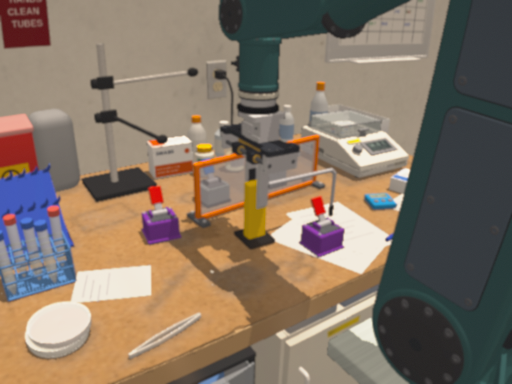

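The handle is between the fingers and they are still closing (30.6 mm against the 24 mm handle).

>>> {"api": "apply_moves", "payload": {"moves": [[[0,0,0],[0,0,0],0],[[0,0,0],[0,0,0],0],[[0,0,0],[0,0,0],0],[[0,0,0],[0,0,0],0],[[0,0,0],[0,0,0],0],[[0,0,0],[0,0,0],0],[[0,0,0],[0,0,0],0],[[0,0,-0.5],[0,0,0],0],[[0,0,-1],[0,0,0],0],[[0,0,-2],[0,0,0],0]]}}

```text
time: 4.42
tool_pos: [0.4444, 0.0879, 0.1109]
ee_rot: [-3.139, 0.0, 1.523]
wrist_force: [0.3, -1.0, -1.6]
width: 0.0237
```

```bash
python3 - <<'E'
from h import *
delta((.36,-.08,.27),1.527)
E
```

```text
t 4.4167 pos [0.4444 0.0879 0.1109] rpy [-3.1389e+00  4.0000e-04  1.5227e+00] F [ 0.3  -1.01 -1.64] T [ 0.   -0.02 -0.01] w 0.0237
 shift cm [-17.19  -7.67 -15.88] rot [-0.0027  0.0004 -0.0043]
```

>>> {"api": "apply_moves", "payload": {"moves": [[[0,0,-2],[0,0,0],0],[[0,0,-4],[0,0,0],0],[[0,0,-6.5],[0,0,0],0],[[0,0,-9],[0,0,0],0],[[0,0,-11.5],[0,0,0],0],[[0,0,-14],[0,0,0],0],[[0,0,-16],[0,0,0],0],[[0,0,-17],[0,0,0],0],[[0,0,-17],[0,0,0],0],[[0,0,-17],[0,0,0],0]]}}

```text
time: 5.25
tool_pos: [0.4454, 0.088, 0.2816]
ee_rot: [3.141, 0.0, 1.523]
wrist_force: [0.4, -0.3, -1.6]
width: 0.0239
```

```bash
python3 - <<'E'
from h import *
delta((.510,-.111,.28),.06-np.pi)
snap('scene','s3');snap('top','t3')
E
```

```text
t 5.25 pos [0.4454 0.088  0.2816] rpy [3.1410e+00 1.0000e-04 1.5228e+00] F [ 0.39 -0.29 -1.56] T [ 0.01 -0.05 -0.01] w 0.0239
 shift cm [-19.57   7.41   0.16] rot [ 4.0000e-04  5.0000e-04 -1.6788e+00]
```

View pics/s3.png

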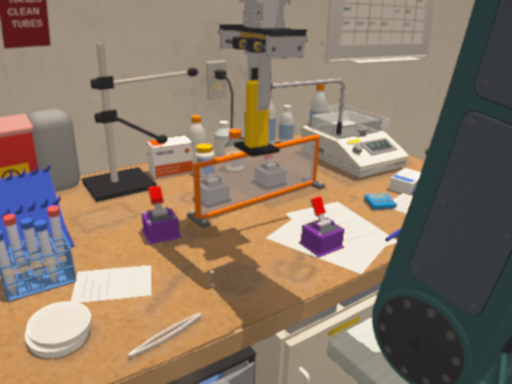

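View pics/t3.png

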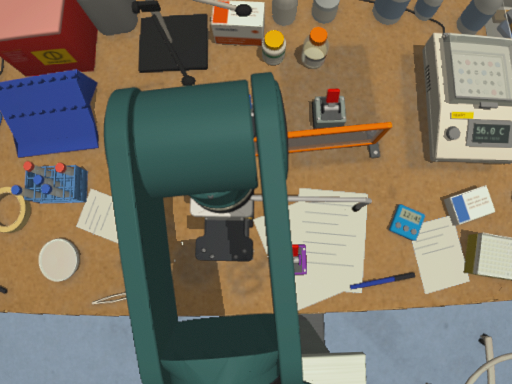

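>>> {"api": "apply_moves", "payload": {"moves": [[[-1.4,0.3,0],[0,0,-0.1],0],[[-2.8,0.8,0],[0,0,-0.21],0],[[-4.2,1.2,0],[0,0,-0.32],0],[[-5.6,1.7,0],[0,0,-0.43],0],[[-7,2.2,0],[0,0,-0.54],0],[[-8.4,2.7,0],[0,0,-0.65],0],[[-9.8,3.2,0],[0,0,-0.76],0],[[-11.2,3.7,0],[0,0,-0.87],0],[[-12.6,4.2,0],[0,0,-0.98],0],[[-14,4.7,0],[0,0,-1.08],0]]}}

```text
time: 6.18
tool_pos: [0.4849, -0.0546, 0.2793]
ee_rot: [-3.14, -0.004, 2.608]
wrist_force: [0.8, -0.2, -1.2]
width: 0.024
```

```bash
python3 - <<'E'
from h import *
delta((.510,-.111,.28),.06-np.pi)
E
```

```text
t 6.1833 pos [ 0.4849 -0.0546  0.2793] rpy [-3.1403 -0.0038  2.608 ] F [ 0.79 -0.24 -1.21] T [ 0.02 -0.14  0.02] w 0.024
 shift cm [-5.03 -3.58 -0.09] rot [-1.000e-04 -4.100e-03 -5.935e-01]
```

>>> {"api": "apply_moves", "payload": {"moves": [[[-1,-0.7,0],[0,0,-0.1],0],[[-2,-1.4,0],[0,0,-0.2],0],[[-3,-2.1,0],[0,0,-0.3],0],[[-4,-2.8,0],[0,0,-0.4],0],[[-5,-3.5,0],[0,0,-0.5],0],[[-5,-3.6,0],[0,0,-0.56],0],[[-5,-3.6,0],[0,0,-0.595],0],[[-5,-3.6,0],[0,0,-0.595],0],[[-5,-3.6,0],[0,0,-0.595],0],[[-5,-3.6,0],[0,0,-0.595],0]]}}

```text
time: 7.02
tool_pos: [0.5097, -0.1104, 0.2804]
ee_rot: [3.141, -0.002, -3.086]
wrist_force: [-0.0, -0.3, -1.4]
width: 0.0235
```

```bash
python3 - <<'E'
from h import *
delta((.510,-.111,.28),.06-np.pi)
s=snap('scene','s4');t=snap('top','t4')
cv2.imwrite('pics/c4.png',cv2.resize(t[60:240,230:430],(660,594),interpolation=2)[:,:,::-1])
cv2.imwrite('pics/c4s.png',cv2.resize(s[50:230,170:400],(759,594),interpolation=2)[:,:,::-1])
p=np.array([.71,-.099,.192]);print(proj('top',p),proj('scene',p))
E
```

```text
t 7.0167 pos [ 0.5097 -0.1104  0.2804] rpy [ 3.141e+00 -1.900e-03 -3.086e+00] F [-0.04 -0.35 -1.44] T [ 0.12 -0.1   0.02] w 0.0235
 shift cm [-0.03 -0.06  0.04] rot [ 0.0006 -0.0019 -0.0044]
[337.90222568  57.31548376] [258.61292803 107.70654836]
```

View pics/c4.png

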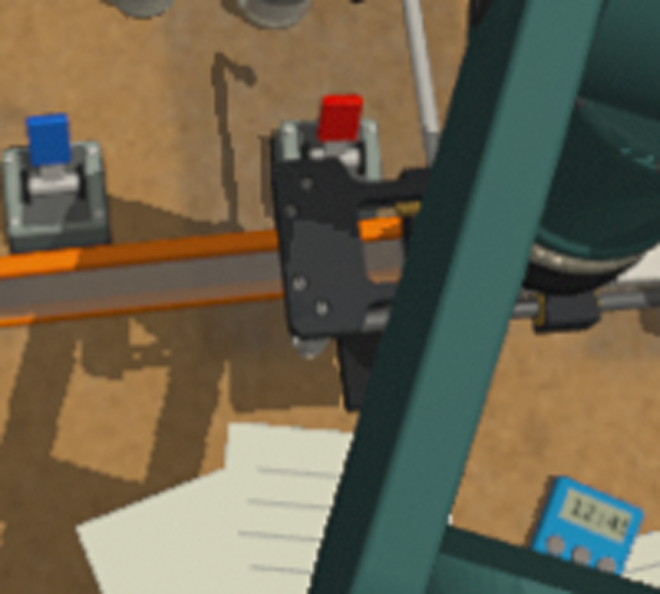

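View pics/c4s.png

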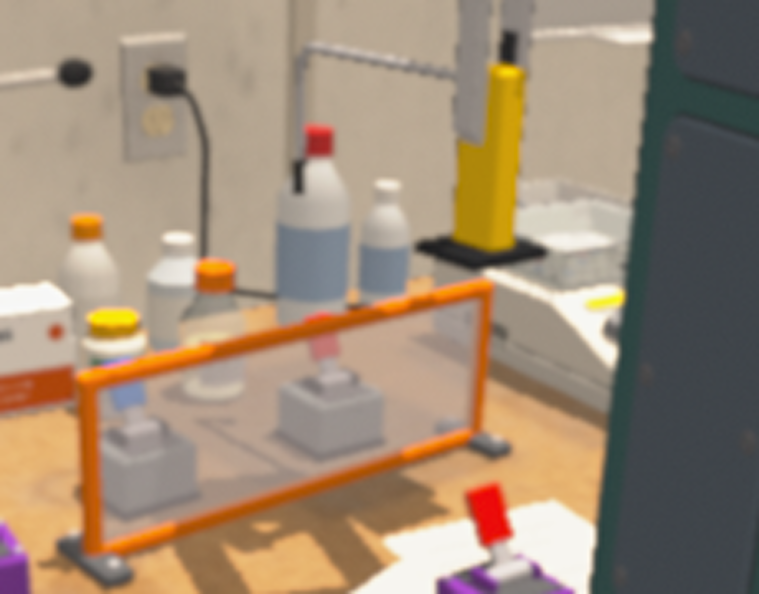

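```bash
python3 - <<'E'
from h import *
t=cv2.imread('pics/t4.png')
cv2.imwrite('pics/c5.png',cv2.resize(t[0:120,280:420],(700,600),interpolation=2))
for z in(.192,.22,.30):print(proj('top',(.71,-.099,z)))
print(proj('top',(.55,-.109,.305)))
E
```

```text
[337.90222568  57.31548376]
[340.43214215  50.30658208]
[348.65317044  27.43041737]
[364.76215324 122.93716052]
```

View pics/c5.png

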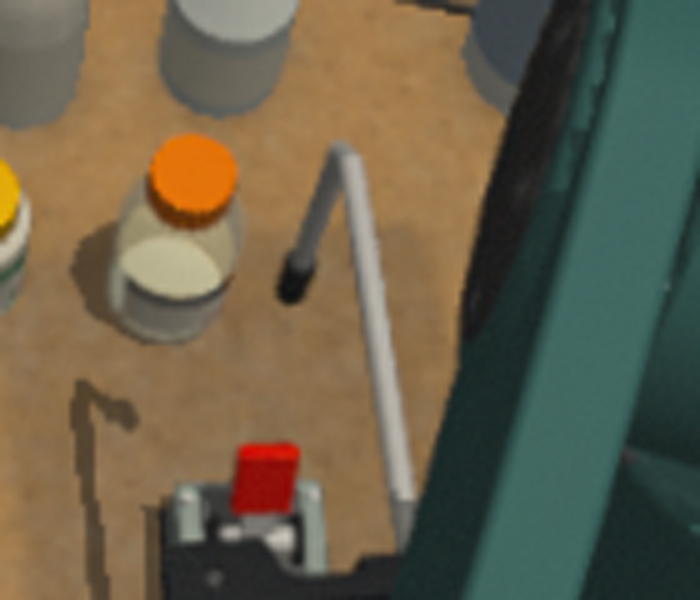

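```bash
python3 - <<'E'
from h import *
print(tri('top',(338.4,59),'scene',(260.3,108)))
print('bend',tri('top',(348.6,30),'scene',(170+307/3.3,50+48/3.3)))
# red paddle top-edge mid triangulated; box bottom etc
print('paddle top',tri('top',(333.5,89.5),'scene',(170+318/3.3,50+318/3.3)))
print('box front bottom corner scene', onz('scene',170+333/3.3,50+458/3.3,0), onz('scene',170+383/3.3,50+437/3.3,0))
c=np.array([.658,-.102,0]);d=np.array([np.cos(.06),np.sin(.06),0])
for k,z in((.028,.096),(0,.05)): 
  p=c+k*d+[0,0,z];print(proj('top',p),proj('scene',p))
E
```

```text
(array([ 0.70601711, -0.10035381,  0.19204998]), np.float64(0.0018571094675929962))
bend (array([ 0.70258017, -0.10043796,  0.30155841]), np.float64(0.006000512013818954))
paddle top (array([ 0.68434588, -0.10566753,  0.09501666]), np.float64(0.004663902771025045))
box front bottom corner scene [ 6.28290815e-01 -8.65333896e-02  5.55111512e-17] [ 6.40981293e-01 -1.45352881e-01  5.55111512e-17]
[331.81723725  89.31292661] [263.43897321 146.04527307]
[330.26877979 109.9612167 ] [269.68662633 165.84410458]
```

>>> {"api": "apply_moves", "payload": {"moves": [[[-0.5,-0.3,0.5],[0,0,0],0],[[-0.5,-0.3,2],[0,0,0],0],[[-0.5,-0.3,4],[0,0,0],0],[[-0.5,-0.3,6],[0,0,0],0],[[-0.5,-0.3,8],[0,0,0],0],[[-0.5,-0.3,10],[0,0,0],0],[[-0.5,-0.3,11.5],[0,0,0],0],[[-0.5,-0.3,12.2],[0,0,0],0],[[-0.5,-0.3,12.2],[0,0,0],0],[[-0.5,-0.3,12.2],[0,0,0],0]]}}

```text
time: 7.95
tool_pos: [0.5154, -0.1134, 0.1596]
ee_rot: [-3.141, -0.0, -3.085]
wrist_force: [-0.9, -0.1, -0.0]
width: 0.0235
```

```bash
python3 - <<'E'
from h import *
delta((.46,-.115,.158),.06-np.pi)
s=snap('scene','s6');t=snap('top','t6')
a=cv2.resize(t[50:140,300:380],(360,405),interpolation=2);b=cv2.resize(s[120:210,220:300],(360,405),interpolation=2)
cv2.imwrite('pics/c6.png',np.hstack([a,b])[:,:,::-1])
E
```

```text
t 7.95 pos [ 0.5154 -0.1134  0.1596] rpy [-3.1415 -0.     -3.0855] F [-0.87 -0.06 -0.02] T [ 0.02 -0.14  0.01] w 0.0235
 shift cm [5.54 0.15 0.16] rot [-0.0001 -0.     -0.0039]
```

View pics/c6.png

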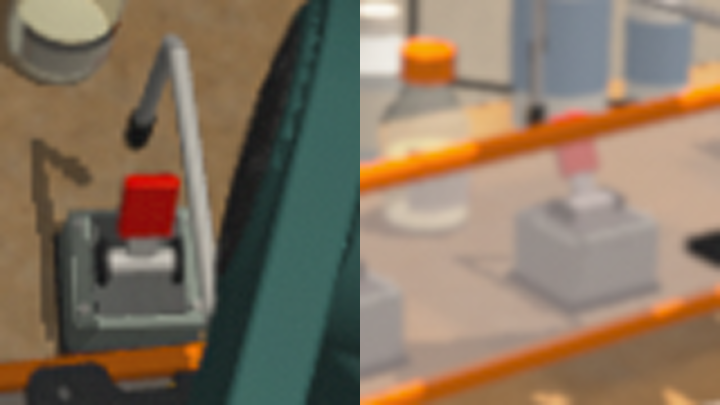

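```bash
python3 - <<'E'
from h import *
print(onz('top',330.6,81.2,.072), tri('top',(330.6,81.2),'scene',(220+536/4.5-80,120+122/4.5)))
print(proj('top',(.711,-.103,.07)),proj('scene',(.711,-.103,.07)))
E
```

```text
[ 0.71343072 -0.10327967  0.072     ] (array([ 0.70697613, -0.10095255,  0.08699484]), np.float64(0.0007577918655598422))
[330.40951537  82.66351487] [258.60077959 152.63071079]
```

>>> {"api": "apply_moves", "payload": {"moves": [[[0.6,0,0],[0,0,0],0],[[1.2,0,0],[0,0,0],0],[[1.8,0,0],[0,0,0],0],[[2.4,0,0],[0,0,0],0],[[3.0,0,0],[0,0,0],0],[[3.6,0,0],[0,0,0],0],[[4.2,0,0],[0,0,0],0],[[4.8,0,0],[0,0,0],0],[[5.4,0,0],[0,0,0],0],[[5.6,0,0],[0,0,0],0]]}}

```text
time: 8.88
tool_pos: [0.4594, -0.1166, 0.1601]
ee_rot: [-3.141, 0.003, -3.086]
wrist_force: [4.6, 0.6, 0.1]
width: 0.0238
```

```bash
python3 - <<'E'
from h import *
delta((.46,-.115,.158),.06-np.pi)
s=snap('scene','s7');t=snap('top','t7')
a=cv2.resize(t[70:160,300:380],(360,405),interpolation=2);b=cv2.resize(s[120:210,220:300],(360,405),interpolation=2)
cv2.imwrite('pics/c7.png',np.hstack([a,b])[:,:,::-1])
E
```

```text
t 8.8833 pos [ 0.4594 -0.1166  0.1601] rpy [-3.1408e+00  2.8000e-03 -3.0857e+00] F [4.57 0.58 0.14] T [ 0.18 -1.27  0.03] w 0.0238
 shift cm [-0.06  0.16  0.21] rot [-0.0008  0.0028 -0.0041]
```

View pics/c7.png

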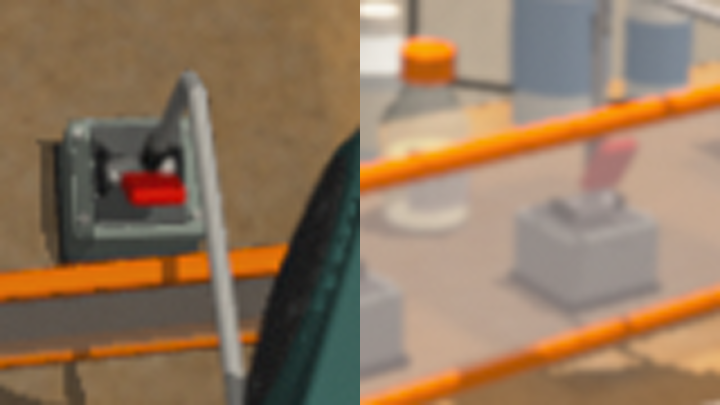

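The red lever is now over towards the screen and the wrist force is 4.6 N. I'll pull a few millimetres more to confirm it is on its stop.

>>> {"api": "apply_moves", "payload": {"moves": [[[0.1,0,0],[0,0,0],0],[[0.2,0,0],[0,0,0],0],[[0.3,0,0],[0,0,0],0],[[0.4,0,0],[0,0,0],0],[[0.4,0,0],[0,0,0],0],[[0.4,0,0],[0,0,0],0],[[0.4,0,0],[0,0,0],0],[[0.4,0,0],[0,0,0],0],[[0.4,0,0],[0,0,0],0],[[0.4,0,0],[0,0,0],0]]}}

```text
time: 9.82
tool_pos: [0.4558, -0.1168, 0.1596]
ee_rot: [-3.141, 0.001, -3.085]
wrist_force: [5.4, 0.4, -1.0]
width: 0.024
```

```bash
python3 - <<'E'
from h import *
delta((.46,-.115,.158),.06-np.pi)
s=snap('scene','s8');t=snap('top','t8')
a=cv2.resize(t[70:160,300:380],(360,405),interpolation=2);b=cv2.resize(s[120:210,220:300],(360,405),interpolation=2)
cv2.imwrite('pics/c8.png',np.hstack([a,b])[:,:,::-1])
E
```

```text
t 9.8167 pos [ 0.4558 -0.1168  0.1596] rpy [-3.1413e+00  1.2000e-03 -3.0854e+00] F [ 5.38  0.37 -0.97] T [ 0.05 -1.63 -0.08] w 0.024
 shift cm [-0.43  0.15  0.16] rot [-0.0003  0.0012 -0.0038]
```

View pics/c8.png

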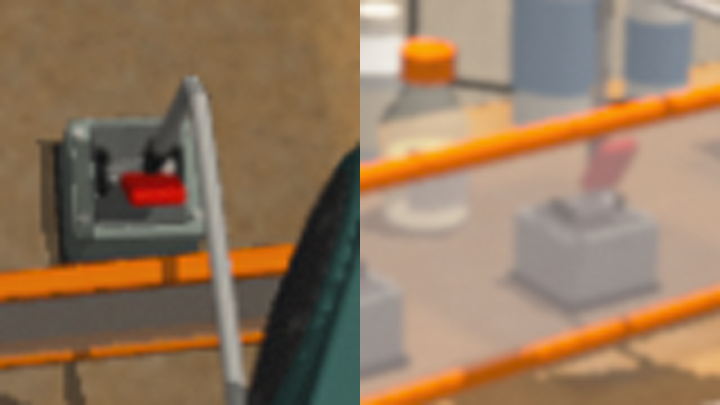

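```bash
python3 - <<'E'
from h import *
c=np.array([.657,-.103,.05]);y=.06
d=np.array([np.cos(y),np.sin(y),0]);e=np.array([-d[1],d[0],0])
for a in (1.1,1.0,.9):
  th=.55-a; ax=d*np.sin(th)+np.array([0,0,np.cos(th)])
  nb=d*np.cos(th)-np.array([0,0,np.sin(th)])
  print(a,[ (proj('top',c+.054*ax+s*.013*e+k*.0045*nb)-[300,70])*4.5 for s in(1,-1) for k in (1,-1)])
  print('  sc',[ (proj('scene',c+.054*ax+s*.013*e)-[220,120])*4.5+[360,0] for s in(1,-1)])
E
```

```text
1.1 [array([132.35551393, 200.90020539]), array([132.97858298, 220.83136899]), array([190.6836283, 196.1049798]), array([191.11064241, 216.01547859])]
  sc [array([602.96907574, 148.27457768]), array([638.80841454, 139.67104996])]
1.0 [array([131.66855958, 188.58993513]), array([132.6823917 , 208.95186055]), array([190.06849123, 183.81139466]), array([190.94356812, 204.14729703])]
  sc [array([597.65459552, 141.48381417]), array([633.48870346, 132.99177048])]
0.9 [array([130.75508993, 176.21344749]), array([132.14971285, 196.76596888]), array([189.19089698, 171.45447303]), array([190.50600667, 191.97602942])]
  sc [array([592.06383892, 135.44388743]), array([627.8845741 , 127.05496993])]
```

```bash
python3 - <<'E'
from h import *
t0=cv2.imread('pics/t0.png');t8=cv2.imread('pics/t8.png')
f=lambda t:cv2.resize(t[80:130,310:355],(405,450),interpolation=cv2.INTER_NEAREST)
A=f(t0);B=f(t8)
c=np.array([.657,-.103,.05]);y=.06
d=np.array([np.cos(y),np.sin(y),0]);e=np.array([-d[1],d[0],0])
def draw(im,a,col,r=.054):
  th=.55-a; ax=d*np.sin(th)+np.array([0,0,np.cos(th)]);nb=d*np.cos(th)-np.array([0,0,np.sin(th)])
  for s in(1,-1):
    for k in (1,-1):
      p=(proj('top',c+r*ax+s*.013*e+k*.0045*nb)-[310,80]+.5)*9
      cv2.circle(im,tuple(int(v) for v in p),3,col,-1)
draw(A,0,(0,255,0));draw(B,1.1,(0,255,0));draw(B,1.0,(255,0,0))
cv2.imwrite('pics/c9.png',np.hstack([A,B]))
E
```

```text
(no output)
```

View pics/c9.png

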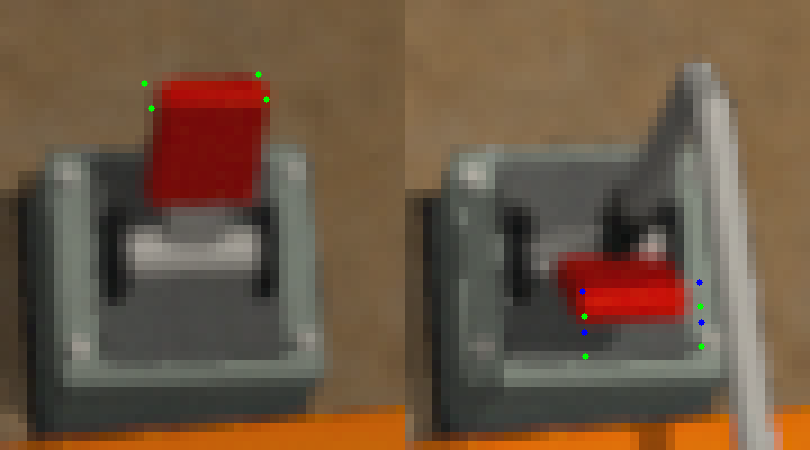

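The paddle sits at about 1.0 rad by the overlay, while 5 N is being resisted and the grip is slipping slightly. The stop isn't confirmed. I'll raise the tip for more leverage, clear of the ears, and pull on.

>>> {"api": "apply_moves", "payload": {"moves": [[[0,0,-0.4],[0,0,0],0],[[0,0,-0.8],[0,0,0],0],[[0,0,-1.2],[0,0,0],0],[[0.2,0,-1.2],[0,0,0],0],[[0.4,0,-1.2],[0,0,0],0],[[0.6,0,-1.2],[0,0,0],0],[[0.8,0,-1.2],[0,0,0],0],[[0.9,0,-1.2],[0,0,0],0],[[0.9,0,-1.2],[0,0,0],0],[[0.9,0,-1.2],[0,0,0],0]]}}

```text
time: 10.75
tool_pos: [0.447, -0.1173, 0.1722]
ee_rot: [-3.141, 0.002, -3.085]
wrist_force: [3.9, 0.6, -0.4]
width: 0.0238
```

```bash
cat > v.py <<'E'
from h import *
import sys
n=sys.argv[1]; cx=float(sys.argv[2]) if len(sys.argv)>2 else .657
delta((.46,-.115,.158),.06-np.pi)
s=snap('scene','s'+n)[:,:,::-1];t=snap('top','t'+n)[:,:,::-1]
B=cv2.resize(t[80:130,310:355],(405,450),interpolation=cv2.INTER_NEAREST)
C=cv2.resize(s[135:185,245:285],(360,450),interpolation=cv2.INTER_NEAREST)
c=np.array([cx,-.103,.05]);y=.06
d=np.array([np.cos(y),np.sin(y),0]);e=np.array([-d[1],d[0],0])
for a,col in((1.1,(0,255,0)),(1.0,(255,0,0))):
  th=.55-a; ax=d*np.sin(th)+np.array([0,0,np.cos(th)]);nb=d*np.cos(th)-np.array([0,0,np.sin(th)])
  for s_ in(1,-1):
    for k in (1,-1):
      q=c+.054*ax+s_*.013*e+k*.0045*nb
      cv2.circle(B,tuple(int(v) for v in (proj('top',q)-[310,80]+.5)*9),3,col,-1)
      cv2.circle(C,tuple(int(v) for v in (proj('scene',q)-[245,135]+.5)*9),3,col,-1)
cv2.imwrite('pics/v'+n+'.png',np.hstack([B,C]))
E
python3 v.py 10
```

```text
t 10.75 pos [ 0.447  -0.1173  0.1722] rpy [-3.1409e+00  2.4000e-03 -3.0854e+00] F [ 3.9   0.59 -0.38] T [ 0.11 -1.32 -0.  ] w 0.0238
 shift cm [-1.3   0.16  1.42] rot [-0.0007  0.0024 -0.0038]
```

View pics/v10.png

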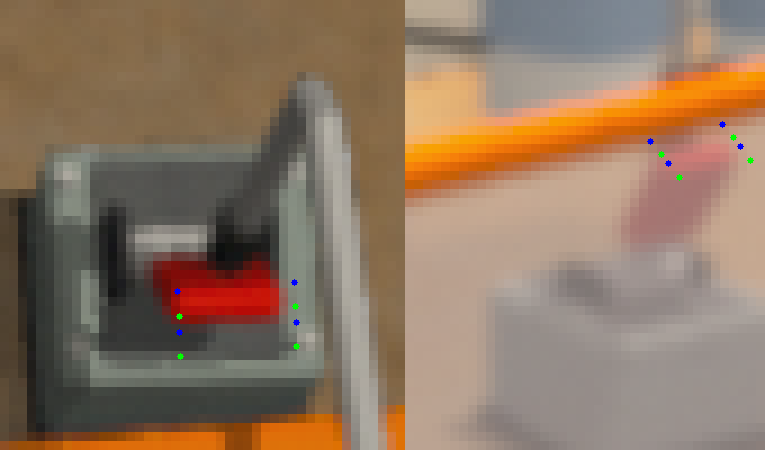

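The lever end has not moved (rows 287–322 top view; scene view matches the 1.1 marks) although about 4 N acts 30 mm above the hinge, some 0.12 N·m against 0.02 friction. So it is on its stop. Now I back off, lift and return.

>>> {"api": "apply_moves", "payload": {"moves": [[[-1,0,0],[0,0,0],0],[[-2,0,0],[0,0,0],0],[[-3,0,0],[0,0,0],0],[[-3,0,-2],[0,0,0],0],[[-3,0,-4],[0,0,0],0],[[-3,0,-6],[0,0,0],0],[[-3,0,-8],[0,0,0],0],[[-3,0,-10],[0,0,0],0],[[-3,0,-11.5],[0,0,0],0],[[-3,0,-11.5],[0,0,0],0]]}}

```text
time: 11.68
tool_pos: [0.4777, -0.1159, 0.2896]
ee_rot: [-3.139, 0.004, -3.085]
wrist_force: [0.5, -0.3, -1.3]
width: 0.0239
```

```bash
python3 v.py 11; python3 - <<'E'
import cv2
s=cv2.imread('pics/s11.png');cv2.imwrite('pics/c11.png',cv2.resize(s[50:230,170:400],(759,594),interpolation=2))
E
```

```text
t 11.6833 pos [ 0.4777 -0.1159  0.2896] rpy [-3.1394  0.0037 -3.0852] F [ 0.47 -0.34 -1.28] T [ 0.08 -0.13  0.02] w 0.0239
 shift cm [ 1.81  0.22 13.15] rot [-0.0022  0.0037 -0.0036]
```

View pics/v11.png

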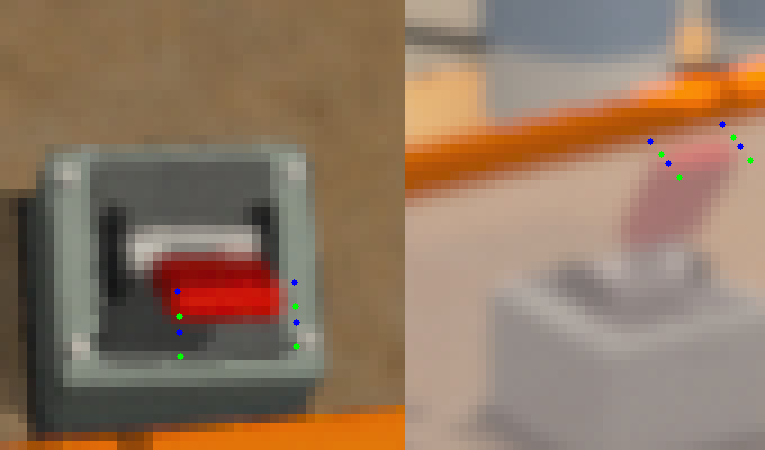

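View pics/c11.png

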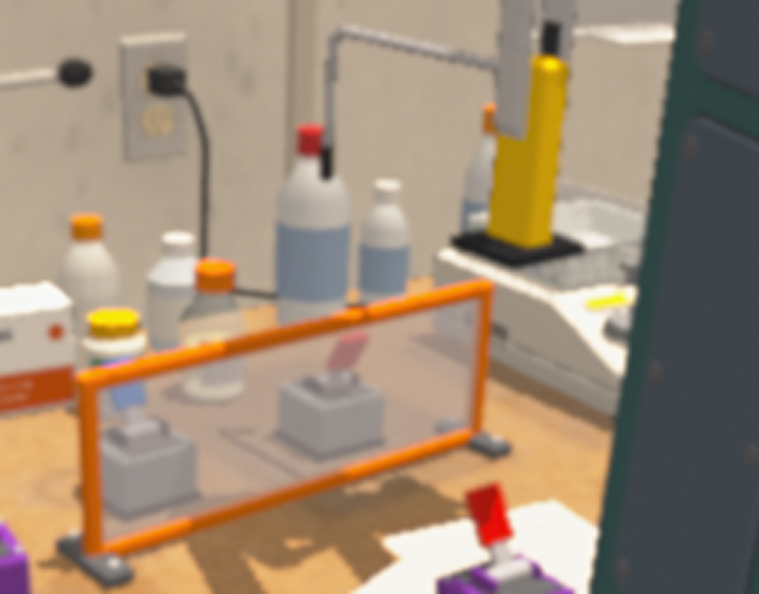

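```bash
python3 - <<'E'
from h import *
f=lambda n:cv2.resize(cv2.imread(n)[135:195,240:290],(450,540),interpolation=cv2.INTER_CUBIC)
cv2.imwrite('pics/c12.png',np.hstack([f('pics/s4.png'),f('pics/s11.png')]))
print(tri('top',(334.7,113.2),'scene',(277.3,152.1)))
# tip/bend of rod now
print('tip',tri('scene',(170+326/3.3,50+178/3.3),'top',(0,0))[1])
E
```

```text
(array([ 0.63466944, -0.10446646,  0.09426662]), np.float64(0.003999108700930221))
tip 0.4131711829300589
```

View pics/c12.png

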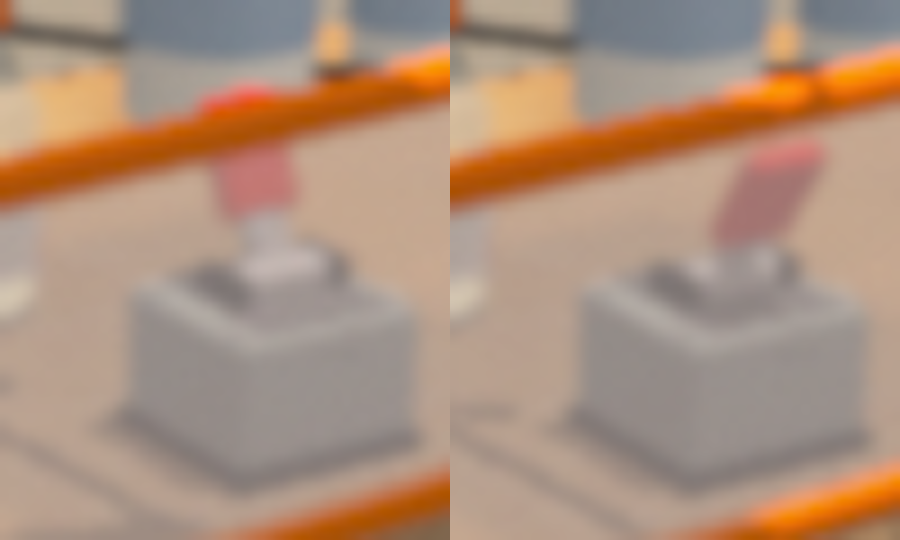

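View pics/t11.png

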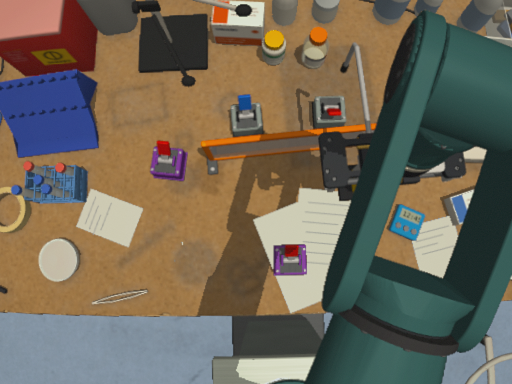

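```bash
python3 - <<'E'
from h import *
t=cv2.imread('pics/t11.png');s=cv2.imread('pics/s11.png')
cv2.imwrite('pics/c13.png',np.hstack([cv2.resize(t[35:135,325:385],(360,600),interpolation=2),cv2.resize(s[50:140,260:350],(440,440),interpolation=2) if 0 else cv2.resize(s[50:150,260:333],(438,600),interpolation=2)]))
E
```

```text
(no output)
```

View pics/c13.png

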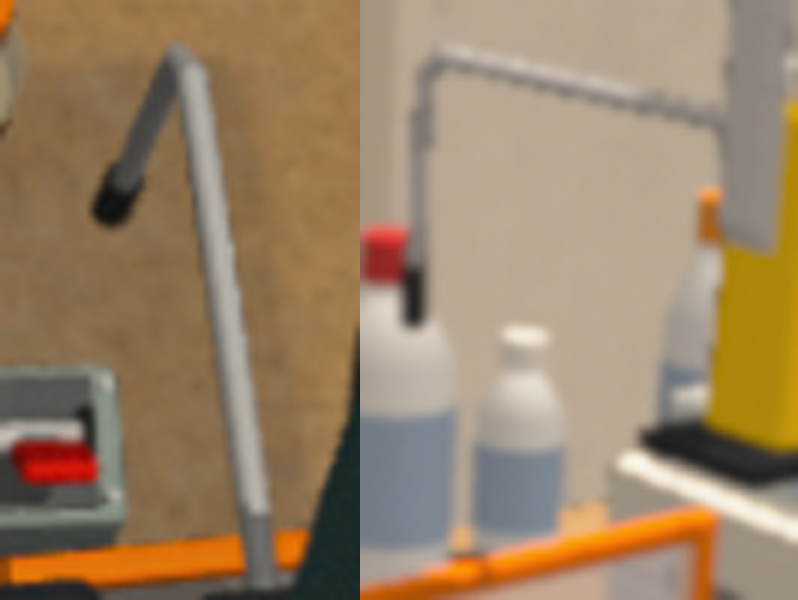

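```bash
python3 - <<'E'
from h import *
a=lambda x,y:(325+x/6,35+y/6)
b=lambda x,y:(260+(x-360)/6,50+y/6)
tip,r1=tri('top',a(110,217),'scene',b(412,322))
bend,r2=tri('top',a(180,58),'scene',b(430,62))
o=robot.get_obs();G=o['tool_pos']+[0,0,.005]
d=np.array([np.cos(.0565),np.sin(.0565),0])
for n,p,r,(fx,fz) in(('tip',tip,r1,(.2,-.092)),('bend',bend,r2,(.2,.02))):
    v=p-G; x=v@d; z=v[2]; print(n,p.round(4),r.round(4),'rel',x.round(4),z.round(4),'tilt',np.arctan2(z,x)-np.arctan2(fz,fx))
# scene handle/foot edges
E
```

```text
tip [ 0.6747 -0.1037  0.209 ] 0.0013 rel 0.1985 -0.0817 tilt 0.04055437114708155
bend [ 0.6707 -0.1041  0.315 ] 0.0038 rel 0.1945 0.0242 tilt 0.024364965391838994
```

```bash
python3 - <<'E'
from h import *
delta((.4453,.088,.285),1.523)
E
```

```text
t 11.7833 pos [ 0.4765 -0.1155  0.2858] rpy [ 3.1414e+00 -1.4000e-03 -3.0852e+00] F [ 0.6   0.37 -1.93] T [ 0.07 -0.09  0.03] w 0.0238
 shift cm [ 1.97 20.49  0.08] rot [-1.1000e-03 -1.2000e-03  1.6749e+00]
```

>>> {"api": "apply_moves", "payload": {"moves": [[[0.1,1.2,0],[0,0,0.08],0],[[0.2,2.4,0],[0,0,0.18],0],[[0.3,3.6,0],[0,0,0.29],0],[[0.5,5,0],[0,0,0.4],0],[[0.6,6.4,0],[0,0,0.51],0],[[0.8,7.8,0],[0,0,0.62],0],[[0.9,9.2,0],[0,0,0.73],0],[[1.0,10.6,0],[0,0,0.84],0],[[1.1,12,0],[0,0,0.95],0],[[1.3,13.4,0],[0,0,1.05],0]]}}

```text
time: 12.62
tool_pos: [0.4549, 0.0183, 0.2838]
ee_rot: [-3.138, -0.003, 2.142]
wrist_force: [0.4, 0.6, -1.8]
width: 0.0239
```

```bash
python3 - <<'E'
from h import *
delta((.4453,.088,.285),1.523)
E
```

```text
t 12.6167 pos [0.4549 0.0183 0.2838] rpy [-3.1375e+00 -2.8000e-03  2.1425e+00] F [ 0.39  0.62 -1.82] T [ 0.02 -0.11  0.01] w 0.0239
 shift cm [ 6.38  2.96 -0.11] rot [-0.0048 -0.0015  0.6195]
```

>>> {"api": "apply_moves", "payload": {"moves": [[[1,0.5,0],[0,0,0.1],0],[[2,1,0],[0,0,0.2],0],[[3.2,1.5,0],[0,0,0.31],0],[[4.4,2,0],[0,0,0.42],0],[[5.5,2.5,0],[0,0,0.52],0],[[6.2,2.8,0],[0,0,0.58],0],[[6.4,3,0],[0,0,0.62],0],[[6.4,3,0],[0,0,0.62],0],[[6.4,3,0],[0,0,0.62],0],[[6.4,3,0],[0,0,0.62],0]]}}

```text
time: 13.45
tool_pos: [0.4456, 0.0873, 0.2852]
ee_rot: [-3.139, 0.001, 1.528]
wrist_force: [0.2, -0.1, -2.0]
width: 0.0238
```

```bash
python3 - <<'E'
from h import *
delta((.4453,.088,.115),1.523)
s=snap('scene','s14');cv2.imwrite('pics/c14.png',cv2.resize(s[40:240,200:400],(600,600),interpolation=2)[:,:,::-1])
E
```

```text
t 13.45 pos [0.4456 0.0873 0.2852] rpy [-3.1391e+00  6.0000e-04  1.5285e+00] F [ 0.17 -0.11 -1.97] T [-0.   -0.09  0.01] w 0.0238
 shift cm [7.000e-02 1.000e-02 1.702e+01] rot [-0.0025  0.0006  0.0055]
```

View pics/c14.png

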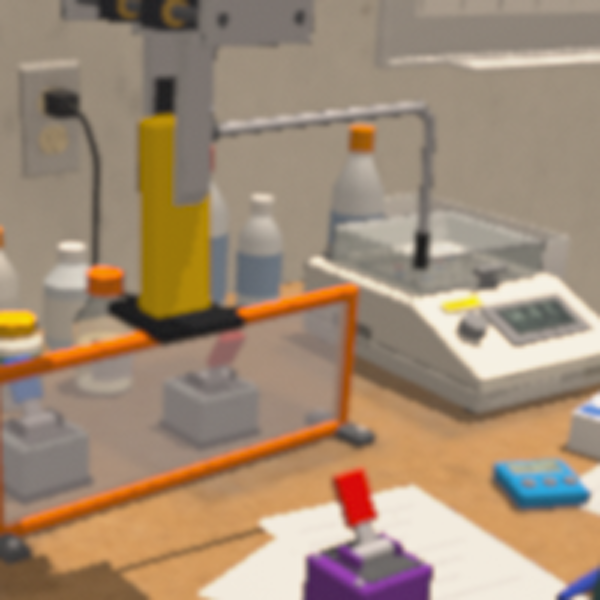

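>>> {"api": "apply_moves", "payload": {"moves": [[[0,0,1.5],[0,0.02,0],0],[[0,0,3.5],[0,0.042,0],0],[[0,0,5.5],[0,0.042,0],0],[[0,0,8],[0,0.042,0],0],[[0,0,10.5],[0,0.042,0],0],[[0,0,13],[0,0.042,0],0],[[0,0,15.5],[0,0.042,0],0],[[0,0,17.5],[0,0.042,0],0],[[0,0,18.2],[0,0.042,0],0],[[0,0,18.2],[0,0.042,0],0]]}}

```text
time: 14.33
tool_pos: [0.4443, 0.0871, 0.1021]
ee_rot: [-3.136, -0.041, 1.527]
wrist_force: [-0.7, -0.2, -1.7]
width: 0.0236
```

```bash
python3 - <<'E'
from h import *
delta((.4453,.088,.0914),1.523)
s=snap('scene','s15');cv2.imwrite('pics/c15.png',cv2.resize(s[125:275,210:360],(600,600),interpolation=2)[:,:,::-1])
E
```

```text
t 14.3333 pos [0.4443 0.0871 0.1021] rpy [-3.1365 -0.0414  1.5273] F [-0.68 -0.18 -1.72] T [-0.04 -0.09  0.02] w 0.0236
 shift cm [0.05 0.1  1.08] rot [-0.0052 -0.0413  0.0044]
```

View pics/c15.png

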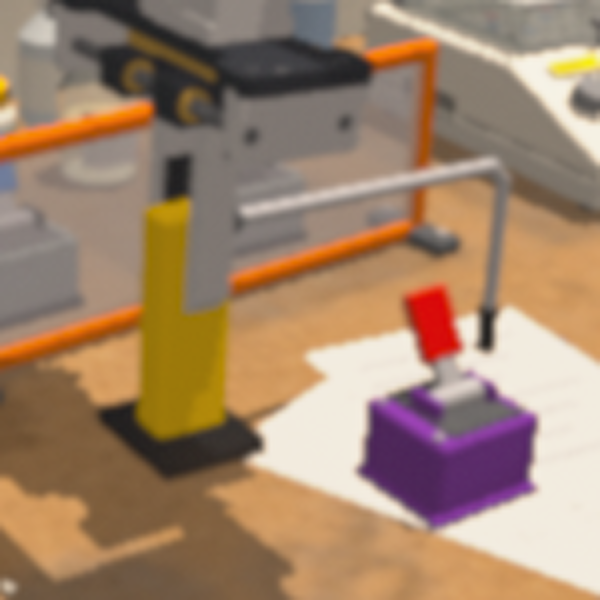

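>>> {"api": "apply_moves", "payload": {"moves": [[[0,0,0.2],[0,0,0],0],[[0,0,0.4],[0,0,0],0],[[0,0,0.6],[0,0,0],0],[[0,0,0.7],[0,0,0],0],[[0,0,0.8],[0,0,0],0],[[0,0,0.9],[0,0,0],0],[[0,0,1.0],[0,0,0],0],[[0,0,1.0],[0,0,0],0],[[0,0,1.0],[0,0,0],0],[[0,0,1.0],[0,0,0],0]]}}

```text
time: 15.22
tool_pos: [0.446, 0.088, 0.0945]
ee_rot: [3.142, -0.042, 1.528]
wrist_force: [0.5, 0.6, -1.3]
width: 0.0238
```

```bash
python3 - <<'E'
from h import *
delta((.4453,.088,.0914),1.523)
s=snap('scene','s16');cv2.imwrite('pics/c16.png',cv2.resize(s[125:275,210:360],(600,600),interpolation=2)[:,:,::-1])
E
```

```text
t 15.2167 pos [0.446  0.088  0.0945] rpy [ 3.1416 -0.0419  1.5278] F [ 0.48  0.61 -1.31] T [-0.07 -0.14 -0.03] w 0.0238
 shift cm [-0.01 -0.07  0.31] rot [-0.0001 -0.0419  0.0048]
```

View pics/c16.png

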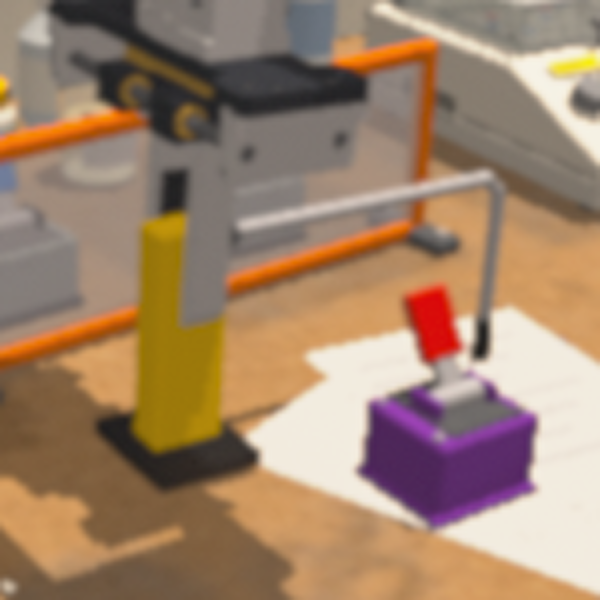

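>>> {"api": "apply_moves", "payload": {"moves": [[[0,0,0.1],[0,0,0],0],[[0,0,0.2],[0,0,0],0],[[0,0,0.3],[0,0,0],0],[[0,0,0.35],[0,0,0],0],[[0,0,0.35],[0,0,0],0],[[0,0,0.35],[0,0,0],0],[[0,0,0.35],[0,0,0],0],[[0,0,0.35],[0,0,0],0],[[0,0,0.35],[0,0,0],0],[[0,0,0.35],[0,0,0],0]]}}

```text
time: 16.1
tool_pos: [0.4461, 0.0881, 0.0918]
ee_rot: [3.141, -0.042, 1.528]
wrist_force: [-2.2, 0.2, 5.5]
width: 0.0236
```

```bash
python3 - <<'E'
from h import *
delta((.4453,.088,.0914),1.523)
s=snap('scene','s17');t0=cv2.imread('pics/s0.png')
a=cv2.resize(s[165:255,225:345],(480,360),interpolation=2)[:,:,::-1];b=cv2.resize(t0[165:255,225:345],(480,360),interpolation=2)
cv2.imwrite('pics/c17.png',np.vstack([a,b])[:600])
E
```

```text
t 16.1 pos [0.4461 0.0881 0.0918] rpy [ 3.1412 -0.0419  1.5279] F [-2.22  0.18  5.49] T [-0.18  0.59 -0.01] w 0.0236
 shift cm [-0.02 -0.08  0.04] rot [ 0.0003 -0.0419  0.0049]
```

View pics/c17.png

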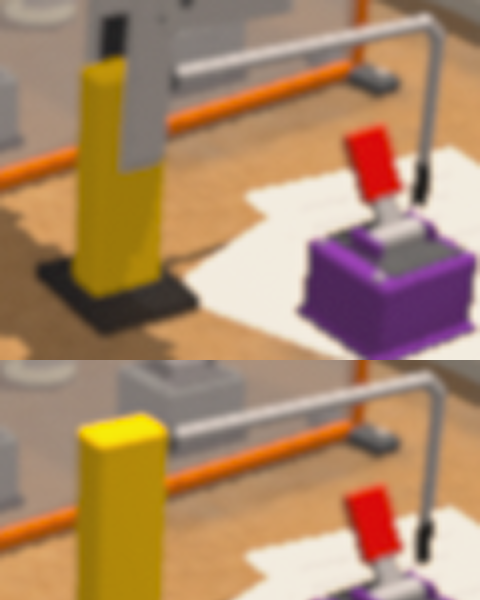

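The foot is on the bench (contact force 7 N) and matches its starting pose in the picture. Releasing.

>>> {"api": "apply_moves", "payload": {"moves": [[[0,0,0],[0,0,0],0.3],[[0,0,0],[0,0,0],0.4],[[0,0,0],[0,0,0],0.5],[[0,0,0],[0,0,0],0.6],[[0,0,0],[0,0,0],0.8],[[0,0,0],[0,0,0],1],[[0,0,0],[0,0,0],1],[[0,0,0],[0,0,0],1],[[0,0,0],[0,0,0],1],[[0,0,0],[0,0,0],1]]}}

```text
time: 16.98
tool_pos: [0.446, 0.0881, 0.091]
ee_rot: [3.142, -0.042, 1.528]
wrist_force: [-0.4, -0.1, 0.4]
width: 0.0845
```

```bash
python3 - <<'E'
from h import *
delta((.4453,.088,.25),1.523)
s=snap('scene','s18');cv2.imwrite('pics/c18.png',cv2.resize(s[125:275,210:360],(600,600),interpolation=2)[:,:,::-1])
E
```

```text
t 16.9833 pos [0.446  0.0881 0.091 ] rpy [ 3.1415 -0.0419  1.5278] F [-0.39 -0.12  0.36] T [-0.04 -0.11 -0.01] w 0.0845
 shift cm [  0.65  -0.07 -15.89] rot [-0.0001 -0.0419  0.0048]
```

View pics/c18.png

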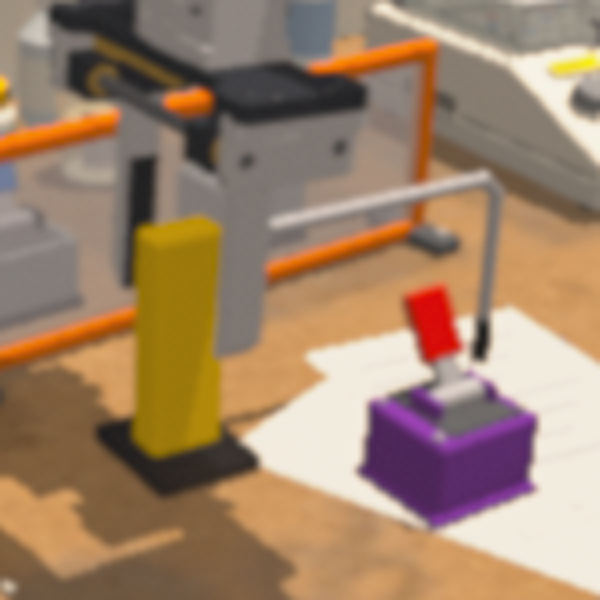

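The rod stands upright and free. Now I retract straight up.

>>> {"api": "apply_moves", "payload": {"moves": [[[0,0,-0.5],[0,0,0],1],[[0,0,-2],[0,0,0],1],[[0,0,-4],[0,0,0],1],[[0,0,-6.5],[0,0,0],1],[[0,0,-9],[0,0,0],1],[[0,0,-12],[0,0,0],1],[[0,0,-15],[0,0,0],1],[[0,0,-17],[0,0,0],1],[[0,0,-18],[0,0,0],1],[[0,0,-18],[0,0,0],1]]}}

```text
time: 17.87
tool_pos: [0.4468, 0.0805, 0.2739]
ee_rot: [3.136, -0.042, 1.528]
wrist_force: [0.7, 0.4, 0.1]
width: 0.0941
```

>>> {"api": "apply_moves", "payload": {"moves": [[[-4,0,0],[0,0,0],1],[[-8,0,0],[0,0,0],1],[[-12,0,0],[0,0,0],1],[[-16,0,0],[0,0,0],1],[[-20,0,0],[0,0,0],1],[[-24,0,0],[0,0,0],1],[[-28,0,0],[0,0,0],1],[[-32,0,0],[0,0,0],1],[[-32,0,0],[0,0,0],1],[[-32,0,0],[0,0,0],1]]}}

```text
time: 18.7
tool_pos: [0.4308, -0.2399, 0.2546]
ee_rot: [-3.137, -0.045, 1.524]
wrist_force: [1.1, 0.8, -0.0]
width: 0.0939
```

```bash
python3 v.py 20 .659; python3 - <<'E'
import cv2,numpy as np
s=cv2.imread('pics/s20.png');t=cv2.imread('pics/t20.png')
cv2.imwrite('pics/c20.png',np.hstack([cv2.resize(t[60:270,190:400],(400,400)),cv2.resize(s[100:260,180:340],(400,400))]))
E
```

```text
t 18.7 pos [ 0.4308 -0.2399  0.2546] rpy [-3.1373 -0.0452  1.5238] F [ 1.06  0.82 -0.04] T [-0.06 -0.12  0.01] w 0.0939
 shift cm [12.16  2.37 10.21] rot [ 0.0347 -0.0377 -1.6774]
```

View pics/c20.png

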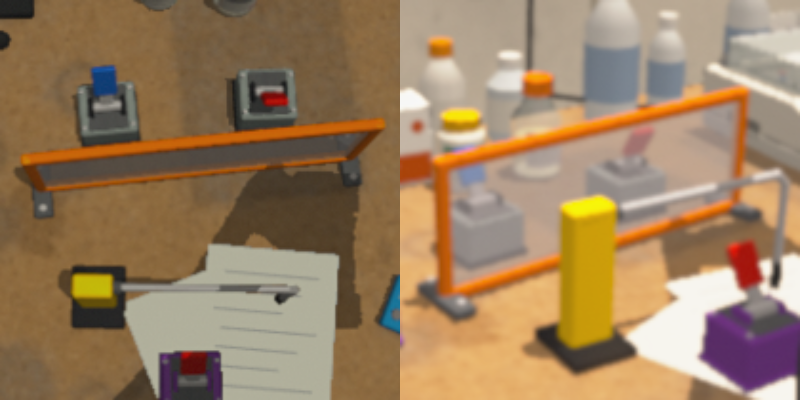

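View pics/v20.png

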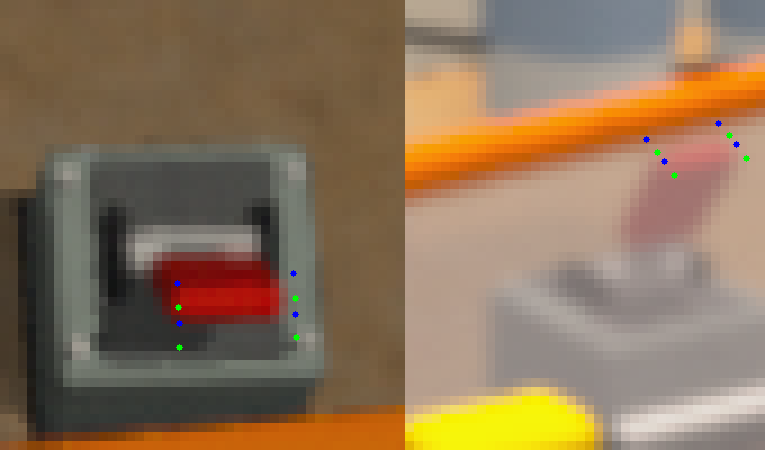

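```bash
python3 - <<'E'
from h import *
px=lambda x,y:(310+x/9-.5,80+y/9-.5)
S=np.array([onz('top',*px(*q),.0455) for q in[(68,172),(297,165),(310,338),(80,345)]])
c=S.mean(0);print(S.round(4).tolist(),c)
u=(S[0]+S[1]-S[2]-S[3]);yaw=np.arctan2(u[1],u[0]);v=S[0]+S[3]-S[1]-S[2];print('yaw',yaw,np.arctan2(-v[0],v[1]))
y=(yaw+np.arctan2(-v[0],v[1]))/2
d=np.array([np.cos(y),np.sin(y),0]);e=np.array([-d[1],d[0],0])
h=np.array([c[0],c[1],.05])
for a in(0,.1,.9,1.0,1.05,1.1):
  th=.55-a; ax=d*np.sin(th)+np.array([0,0,np.cos(th)]);nb=d*np.cos(th)-np.array([0,0,np.sin(th)])
  print(a,[((proj('top',h+.054*ax+k*.0045*nb)-[310,80]+.5)*9).round(0).tolist() for k in(1,-1)])
print('barrel',(proj('top',h)-[310,80]+.5)*9)
E
```

```text
[[0.6856, -0.0763, 0.0455], [0.686, -0.1307, 0.0455], [0.6431, -0.1307, 0.0455], [0.6428, -0.0766, 0.0455]] [ 0.66438833 -0.10358134  0.0455    ]
yaw 0.002289742411501195 0.006592462882482418
0 [[210.0, 48.0], [216.0, 72.0]]
0.1 [[213.0, 62.0], [219.0, 89.0]]
0.9 [[231.0, 230.0], [232.0, 271.0]]
1.0 [[232.0, 255.0], [232.0, 296.0]]
1.05 [[232.0, 267.0], [231.0, 308.0]]
1.1 [[232.0, 280.0], [231.0, 320.0]]
barrel [191.8380136  247.99082044]
```

Measured against the box's own four corner screws (hinge at x = 0.664, and the barrel row of 248 matches), the paddle end rows 285–322 agree with 1.1 rad (predicted 280–320). The red lever is on its stop, so I'm handing in.

```bash
python3 -c "
from h import *
print(job.close_job())"
```

```text
the job is handed in; nothing more can be done
None
```

I took the bent rod by its yellow handle, reached over the screen and pulled the red lever over to its stop. I then set the rod back on its foot in its original place, let go and moved the arm away. The job was handed in at about 18.8 s.

**Red lever:** three pulls with 4–5 N on the lever left it in the same spot. Measured against its own box's corner screws, it sits at about 1.1 rad. My first overlay of the lever in the top view read only about 1.0 rad. I traced that to my early hinge estimate, which was about 7 mm too near the screen.

**Starting angle:** by the corrected hinge position, the lever began at roughly 0.1–0.2 rad rather than 0.

**Other checks:** the blue lever looks unchanged in the last pictures, and neither the gripper nor the arm came near either lever. The screen and the purple look-alike boxes appear undisturbed.

**Rod:** during the pull the handle slipped about 0.04 rad in the grip. I corrected for this before setting the rod down, and it stands upright and free. The highest wrist force I read was about 6 N.

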